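Clear the bar mill, fit its bayonet lid and hold it at pulse

ROBOT

A 6-joint arm with a two-finger parallel gripper is mounted at the origin on a cart in front of the work surface, level with it; the furniture and walls round the work are solid. World frame = base frame: x ahead of the robot, y to its left, z up, the work surface at z = 0. Lengths are in mm, angles in degrees, forces in N, time in s.
With the tool pointing down it reaches from about 275 to 725 mm from the base axis. Payload 5.6 kg.
Tool frame: the origin (TCP) lies at the very end of the fingers, on their centre line; the grasp point (between the pads) lies 19 mm behind it; z points along the fingers, y is the line along which they close (so a half turn about z gives the same grasp; the last joint's range is limited). The gripper opens to 85 mm and grips with 20 to 120 N. Pads are 22 mm wide; open, the fingers measure 114 mm over their backs; the gripper's body (76 mm by 85 mm) begins 54 mm behind the grasp point. The pads swing forward as they close: fully open they stand 13 mm farther back than shut.
Start: joints at [79.847, 14.616, 6.199, 0, -81.583, -16.306], TCP at [245.031, 492.395, 231.283] pointing down, gripper open.
Joint ranges: [-168.99, 168.99], [-69.2, 112.95], [-62.41, 85.93], [-164.36, 98.24], [-168.68, -3.75], [-174.98, 174.98]. Speed limits (degrees/s): [147.25, 147.25, 180, 180, 180, 180].

INTERFACE

Orientations are given as a 3x3 rotation matrix whose columns are the frame's x, y, z axes.
In Python, from station import sensors, eyes, workorder gives the robot as it stands. The module is installed in compiled form; this text tells all that it offers.
- The arm moves only by the tool apply_moves, never from a script. Its argument "steps" is a list of rows, each a list of 5 numbers: the shift along the tool's x, y, z in cm, then the turn about the tool's z in degrees, then the opening, from -1 (shut) to 1 (fully open). In form: [[tx, ty, tz, spin, gripper], ...]. A call has exactly 5 rows; each row is the pose to reach, as a shift and turn from the pose commanded when the call began, along the tool's axes at that moment; what a row does not reach only later rows make up. A row lasts 1/8 s, in which the tool goes at most 62.5 mm and 10.7 degrees, less where a joint would pass 70% of its speed; a pose out of reach is approached as far as the arm can. A call with a gripper value outside its range is refused whole. The fingers move at their own pace and stop on an object; "grip_force" is the grip in N (left out, the last holds). Time passes only in rows, so rows that repeat a pose let the fingers close, or fill a call up. It gives the time, the measured TCP pose, the force, the opening and the grip force at its end, in the units of the state.
- sensors.get_obs(): the state, without advancing time (a new reading comes with each control period).
- eyes.get_image(name): name is "scene" or "top" or "wrist"; returns a dict with "color" (384x512x3 uint8, blue, green, red), "camera_matrix" (3x3 intrinsics, pixels), "eye" and "attitude" of the camera in the world; the wrist camera has in their place "T_tool_cam" (4x4, takes a point from camera to tool coordinates, whose origin is the TCP and whose axes are the flange's). Camera axes: x right, y down, z forward; pixel columns grow to the right and rows downward; lengths in mm; the calibration is good to about 2 mm. A picture is of the moment at which its call begins: read the wrist's pose just before it. There is no depth.
- workorder.close_job(): hands the job in; it is judged then, once.
The state is a dict: "time_s": time; "joint_pos": joint angles; "qd": joint speeds; "tau": joint torques, N m; "eef_pos": TCP position; "orientation": TCP orientation; "wrist_force": force on the tool from outside, world axes, zero at the start; "ft_torque": the same for the moment, N m; "opening": opening from 0.0 (shut) to 1.0 (fully open); "grip_force": force on a finger pad.
Only numpy, scipy, OpenCV 4.12 (cv2) and the standard library are available. Lean on these libraries where they do the work, as an engineer would, in place of code of your own. Each camera call takes 0.05 s, during which the arm holds its last target. There are 200 camera calls.

TASK

A wad of torn bag paper has fallen into the open bowl of the bar mill: take it out and drop it into the steel waste pan. Then fit the mill's lid, its two lugs going down through the two notches until the flange sits flat on the collar, and turn it clockwise against its spring to the pulse mark, halfway (45 degrees) round to the lock. Finish while still gripping the lid and holding it at pulse, never letting it click into lock, and leave the tin, the scoop and the glasses where they are.

Things in the scene. Friction and masses are not known exactly. Their poses are not given: they have to be found in the camera images.
- mill: Upright round bar mill, 121 mm across, steel body with a cast aluminium collar, fixed. Origin under its centre, z up. Raised marks outside the collar: a thin rib under each notch (put in), a pair of ribs 45 degrees clockwise of it seen from above (pulse), a broad block 90 degrees clockwise (lock). The open bowl's flat floor is 72 mm above the counter; the blade hub on it rises 4 mm.
- mill_mouth (a point): Centre of the mill's mouth in the plane of the collar's top, 110 mm above the counter, axes as the mill's. The opening is 96 mm across, in a 10 mm thick ledge cut by two notches facing each other on this frame's +x and -x sides, each 19 mm wide at the mouth's edge, widening outward, and reaching out to 58.5 mm from the axis.
- lid: Black plastic lid, 160 g, upright on the counter, origin under its centre. Flange 118 mm across, 6 mm thick; under it a plug 90 mm across, 22 mm deep, foot tapered; two lugs, on +x and -x, 14 mm wide, 6 mm thick, reaching 55 mm from the axis, their tops 12 mm below the flange (2 mm below the ledge when seated). Either lug fits either notch, with 2.5 mm of play all round.
- lid_seat (a point): Centre of the underside of the lid's flange, 22 mm above the lid's bottom, axes as the lid's. It meets mill_mouth when the lid sits flat.
- lid_grip (a point): Point in the bar grip on top of the lid, on its axis, 23 mm above lid_seat. The bar lies along the lid's x axis, in line with the lugs: 74 mm long, 16 mm thick, standing 27 mm over the flange, its top 10 mm above this point. Small raised pips on the flange continue its line.
- switch_ring (a joint): Sprung ring in the collar, turned by the lid's lugs: 0 at rest, grows as the seated lid turns clockwise from above. The lugs meet it after 0.06 rad, so it reads the lid's turn less 0.06: 0.73 at the pulse mark. Spring 0.05 N m at 0, 0.15 at pulse; let go, the lid turns most of the way back. From 1.03 the lugs ride over two spring pins (stiffer), by 1.42 they click into lock.
- wad_center (a point): Middle of the wad of brown bag paper: a stiff crumpled lump about 35 mm long, 32 mm wide and 29 mm high, 14 g. It starts on the blade hub near the middle of the mill's bowl, its middle about 20 mm below the mouth, where it keeps the lid from going in.
- pan: Open rectangular steel catering pan used as the waste bin, loose, 0.8 kg. Origin at the centre of its underside, z up. Inside 92 mm along its x and 160 mm along its y at the rim, 10 mm less at the floor, 97 mm deep; rim 100 mm above the counter, with a 6 mm lip outside.
- bean_scoop: Steel bean scoop lying on the counter, 50 x 134 x 20 mm, long side along its y axis, origin under its middle. Not to be moved.
- bean_tin: Black bean tin, 59 x 87 x 70 mm, origin under its middle. Not to be moved.
- wad: The wad of brown bag paper as a body; origin under its middle, on its flat underside, 14.5 mm below wad_center as it starts.
- tumbler_2: Clear glass tumbler upside down on the steel tray behind the work, second from the left in the tray's front row; 63 mm across, 72 mm high, origin under its middle. Not to be moved.
- tumbler_3: Clear glass tumbler upside down on the steel tray behind the work, rightmost in the tray's front row; 63 mm across, 72 mm high, origin under its middle. Not to be moved.
Things that resemble listed ones, but are neither listed nor needed, are in the scene too. Several things have the shape of the wad; the one meant has the colours described above.

How it is judged:
By the outcome, as a careful person would: the job done as asked, in the order asked, and still so for the second after the job is handed in, while the arm keeps its last pose, push and grip.
It also fails if it takes over 61 s, if anything falls off the work surface, if the arm or the gripper's body presses on something with over 40 N, if the wrist force passes 120 N, or if a joint passes its speed limit or range.

## Working session

There is one attempt and no reset: what is moved stays moved. The work goes in short steps, Python scripts to look and compute and a tool call to move; the robot and the scene stay as the last step left them, time stands still between calls to the robot, and variables do not carry over. Pictures are saved under pics/ and viewed, at most 10 in all, crops included, and the job is handed in when it is done.

Besides the shell and the picture viewer there is one more tool, called after "Request:" by a JSON object that holds its "fn" and its "kwargs", one argument or row to a line. apply_moves: Moves the arm, as the interface text tells. Its arguments: {"type":"object","properties":{"steps":{"type":"array","items":{"type":"array","items":{"type":"number"}}},"grip_force":{"type":"number"}},"required":["steps"]}

```bash
mkdir -p pics; python3 - <<'E'
from station import sensors, eyes
import cv2, numpy as np, pickle
np.set_printoptions(precision=4,suppress=True)
o=sensors.get_obs()
for k,v in o.items(): print(k,v)
D={}
for n in ("scene","top"):
    d=eyes.get_image(n); D[n]=d
    cv2.imwrite(f"pics/{n}0.png",cv2.resize(d["color"],(800,600),interpolation=cv2.INTER_CUBIC))
    print(n,d["camera_matrix"],d["eye"],d["attitude"])
d=eyes.get_image("wrist");print(d["camera_matrix"],d["T_tool_cam"])
pickle.dump(D,open("d0.pkl","wb"))
E
```

```text
time_s 0.0
joint_pos [ 79.8459  14.6533   6.1312  -0.0265 -81.5842 -16.3064]
qd [ 0.048   0.0971 -0.0432  0.0147  0.0408  0.1308]
tau [  0.0009 -38.6632  23.794    5.3652  -0.0061  -0.    ]
eef_pos [244.7998 491.9617 230.3986]
orientation [[ 0.8952 -0.4456 -0.0008]
 [-0.4456 -0.8952 -0.0017]
 [ 0.0001  0.0019 -1.    ]]
wrist_force [ 0.2092 -0.3433  0.1582]
ft_torque [-0.0726 -0.0606 -0.0057]
grip_force 0.0
opening 0.9981901340988176
scene [[376.2792   0.     257.9043]
 [  0.     376.2792 194.2402]
 [  0.       0.       1.    ]] [-294.747  -579.7304  634.4004] [[ 0.5668 -0.4265  0.7049]
 [-0.8237 -0.2746  0.4961]
 [-0.018  -0.8618 -0.5069]]
top [[409.5335   0.     254.3899]
 [  0.     409.5335 194.404 ]
 [  0.       0.       1.    ]] [ 292.1662  -53.8292 1223.0012] [[-0.0131 -0.9876  0.1567]
 [-0.9999  0.0126 -0.0041]
 [ 0.0021 -0.1567 -0.9876]]
[[275.3047   0.     255.7366]
 [  0.     275.3047 187.3577]
 [  0.       0.       1.    ]] [[   0.0002   -0.9489   -0.3157   81.6969]
 [   1.        0.0001    0.0003    0.6681]
 [  -0.0003   -0.3157    0.9489 -142.0553]
 [   0.        0.        0.        1.    ]]
```

View pics/top0.png

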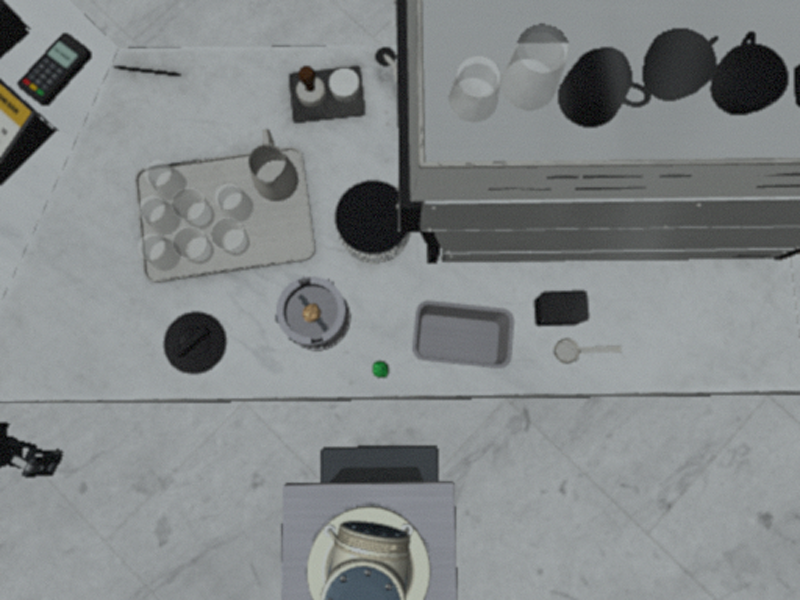

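View pics/scene0.png

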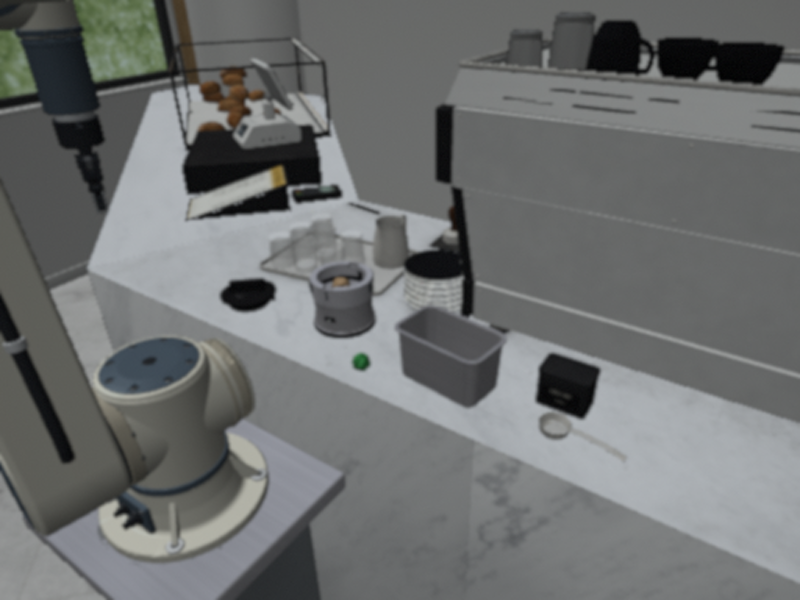

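The top view shows, in 800x600 pixels, the lid at (195,343), the mill with the wad at (312,313), the pan at (463,335), the tin at (561,308) and the scoop at (587,350). The scene view agrees: the lid is left of the mill, and the wad is brown with a green decoy on the counter.

```bash
cat > h.py <<'E'
import numpy as np, cv2
from station import sensors, eyes
np.set_printoptions(precision=2,suppress=True)
def ray(K,R,e,u,v,z):
    d=R@np.linalg.solve(K,[u,v,1.]); return e+d*(z-e[2])/d[2]
def cam(n):
    if n=="wrist":
        o=sensors.get_obs(); d=eyes.get_image(n); T=np.array(d["T_tool_cam"]); Ro=np.array(o["orientation"])
        return d["color"],np.array(d["camera_matrix"]),Ro@T[:3,:3],Ro@T[:3,3]+np.array(o["eef_pos"])
    d=eyes.get_image(n); return d["color"],np.array(d["camera_matrix"]),np.array(d["attitude"]),np.array(d["eye"])
def proj(K,R,e,p):
    q=K@(R.T@(np.asarray(p,float)-e)); return q[:2]/q[2]
def delta(target,yaw_close=None):
    """shift cm in tool axes from measured pose to world target; spin deg so tool y lies along world angle yaw_close"""
    o=sensors.get_obs();R=np.array(o["orientation"])
    t=R.T@(np.array(target)-np.array(o["eef_pos"]))/10
    s=None
    if yaw_close is not None:
        a=np.degrees(np.arctan2(R[1,1],R[0,1])); s=-((yaw_close-a+90)%180-90)  # tool z is down
    print("tool shift cm",t,"spin",s,"j6",o["joint_pos"][5],"t",o["time_s"]); return t,s
E
python3 - <<'E'
from h import *
import pickle
D=pickle.load(open("d0.pkl","rb"))["top"]
K,R,e=[np.array(D[k]) for k in("camera_matrix","attitude","eye")]
for n,u,v,z in (("lid",195,343,28),("mill",312,313,110),("wad",312,313,90),("panrim",463,335,100),("pan c1",416,303,100),("c2",512,308,100),("c3",510,367,100),("c4",413,360,100),("tin",561,308,70),("scoop",587,350,10)):
    print(n,ray(K,R,e,u/1.5625,v/1.5625,z))
im=D["color"]
a=cv2.resize(im[170:245,90:240],None,fx=5.3,fy=5.3,interpolation=cv2.INTER_CUBIC)
cv2.imwrite("pics/crop1.png",a)
E
```

```text
lid [412.2  321.03  28.  ]
mill [454.19  91.87 110.  ]
wad [457.1   94.49  90.  ]
panrim [ 413.05 -173.35  100.  ]
pan c1 [471.25 -91.46 100.  ]
c2 [ 460.09 -261.77  100.  ]
c3 [ 355.74 -253.98  100.  ]
c4 [370.17 -84.42 100.  ]
tin [ 463.44 -356.71   70.  ]
scoop [ 391.11 -417.57   10.  ]
```

View pics/crop1.png

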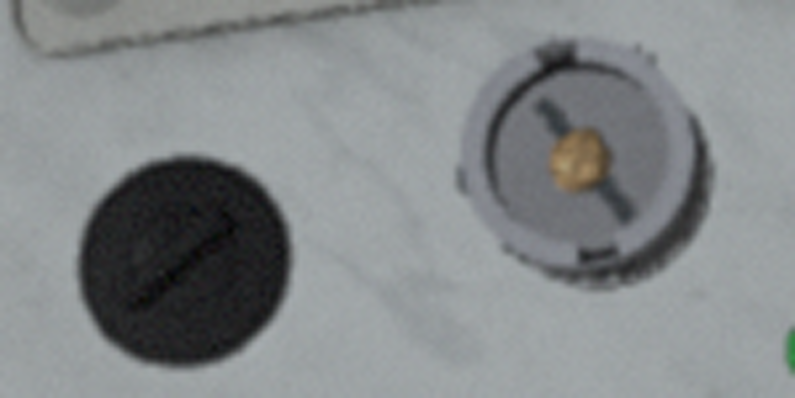

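The crop shows the notches at (555,52) and (600,252), the wad at (580,160), and the lid's bar running from (130,305) to (235,225). Next I go above the mill.

```bash
python3 - <<'E'
from h import *
delta([455,92,214],-116.5)
# notch and bar yaw from top
import pickle
D=pickle.load(open("d0.pkl","rb"))["top"]
K,R,e=[np.array(D[k]) for k in("camera_matrix","attitude","eye")]
f=lambda u,v,z:ray(K,R,e,90+u/5.3,170+v/5.3,z)
a,b=f(555,52,110),f(600,252,110);print("notches",a,b,(a+b)/2,np.degrees(np.arctan2(*(a-b)[1::-1])))
a,b=f(130,305,49),f(235,225,49);print("bar",a,b,(a+b)/2,np.degrees(np.arctan2(*(a-b)[1::-1])))
print(f(185,260,28))
E
```

```text
tool shift cm [36.64 26.45  1.7 ] spin 0.03925935760906896 j6 -16.30506235982083 t 0.15
notches [511.69 106.04 110.  ] [406.61  81.88 110.  ] [459.15  93.96 110.  ] 12.950685469822648
bar [387.4  342.99  49.  ] [430.16 287.72  49.  ] [408.78 315.36  49.  ] 127.72838733035783
[413.55 320.77  28.  ]
```

Request:
{"fn": "apply_moves", "kwargs": {
  "steps": [
    [5,3.6,0.3,0,1],
    [10,7.2,0.6,0,1],
    [15,10.8,1,0,1],
    [20,14.4,1.2,0,1],
    [25,18,1.4,0,0.4]
  ]
}}

```text
time_s: 0.78
eef_pos: [389.0, 218.0, 217.2]
orientation: [[0.896, -0.445, 0.0], [-0.445, -0.896, 0.0], [-0.0, -0.0, -1.0]]
wrist_force: [1.7, -0.2, 0.4]
opening: 0.818
grip_force: 0.0
```

Request:
{"fn": "apply_moves", "kwargs": {
  "steps": [
    [5,3.6,0.2,0,0.2],
    [10,7.2,0.3,0,0.2],
    [11.8,8.5,0.3,0,0.2],
    [11.8,8.5,0.3,0,0.2],
    [11.8,8.5,0.3,0,0.2]
  ]
}}

```text
time_s: 1.4
eef_pos: [456.1, 91.6, 214.1]
orientation: [[0.895, -0.445, -0.0], [-0.445, -0.895, 0.0], [-0.0, 0.0, -1.0]]
wrist_force: [0.8, -0.3, 0.0]
opening: 0.599
grip_force: 0.0
```

```bash
python3 - <<'E'
from h import *
import pickle
im,K,R,e=cam("wrist"); pickle.dump((im,K,R,e),open("w1.pkl","wb"))
o=sensors.get_obs();print(o["eef_pos"],o["opening"],o["joint_pos"],o["time_s"])
cv2.imwrite("pics/w1.png",cv2.resize(im,(800,600),interpolation=cv2.INTER_CUBIC))
E
```

```text
[456.06  91.88 214.22] 0.6028658470845796 [ 30.76   5.34  -7.68  -0.02 -76.99  32.83] 1.45
```

View pics/w1.png

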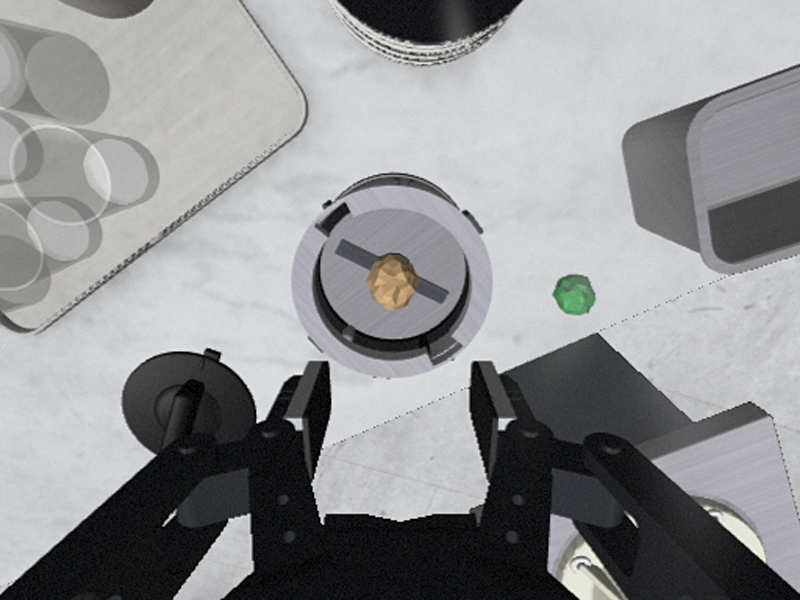

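The wrist view shows the collar ring centred near (392,281), the notches at (333,218) and (445,350), and the wad at (391,281).

```bash
python3 - <<'E'
from h import *
import pickle
im,K,R,e=pickle.load(open("w1.pkl","rb"))
f=lambda u,v,z:ray(K,R,e,u/1.5625,v/1.5625,z)
for n,p in (("left",(292,281)),("right",(493,283)),("top",(394,186)),("bot",(392,378)),("n1",(333,218)),("n2",(445,350))): print(n,f(*p,110))
print("mid",(f(292,281,110)+f(493,283,110))/2,(f(394,186,110)+f(392,378,110))/2)
d=f(333,218,110)-f(445,350,110);print("notch yaw",np.degrees(np.arctan2(d[1],d[0])),(f(333,218,110)+f(445,350,110))/2)
# wad by colour
h=cv2.cvtColor(im,cv2.COLOR_BGR2HSV); m=cv2.inRange(h,(8,80,80),(25,255,255))
n,l,s,c=cv2.connectedComponentsWithStats(m); i=1+np.argmax(s[1:,4]); print(s[i],c[i]); w=ray(K,R,e,*c[i],92);print("wad",w)
print(cv2.minAreaRect(np.argwhere(l==i)[:,::-1].astype(np.float32)))
# project model circles for a centre check (mouth rim & collar)
delta([w[0],w[1],80],-116.5)
E
```

```text
left [490.79 145.3  110.  ]
right [436.13  38.23 110.  ]
top [513.03  65.91 110.  ]
bot [405.75 121.26 110.  ]
n1 [512.65 105.02 110.  ]
n2 [408.66  82.33 110.  ]
mid [463.46  91.76 110.  ] [459.39  93.58 110.  ]
notch yaw 12.30750996518287 [460.65  93.67 110.  ]
[234 163  34  35 807] [250.49 180.43]
wad [459.05  95.14  92.  ]
((250.2303466796875, 180.33148193359375), (31.057937622070312, 31.693939208984375), 32.00538635253906)
tool shift cm [ 0.13 -0.42 13.42] spin 0.09059391823824114 j6 32.83342081995199 t 1.45
```

Request:
{"fn": "apply_moves", "kwargs": {
  "steps": [
    [0.1,-0.3,4,0,0.2],
    [0.1,-0.35,8,0,0.2],
    [0.1,-0.35,11.5,0,0.2],
    [0.1,-0.35,13.4,0,0.2],
    [0.1,-0.35,13.4,0,0.0]
  ],
  "grip_force": 30
}}

```text
time_s: 2.08
eef_pos: [457.6, 94.3, 79.2]
orientation: [[0.896, -0.444, -0.003], [-0.444, -0.896, -0.001], [-0.002, 0.003, -1.0]]
wrist_force: [-0.5, 0.9, 0.1]
opening: 0.497
grip_force: 0.0
```

Request:
{"fn": "apply_moves", "kwargs": {
  "steps": [
    [0,0,0,0,-0.4],
    [0,0,0,0,-0.7],
    [0,0,0,0,-1],
    [0,0,0,0,-1],
    [0,0,0,0,-1]
  ],
  "grip_force": 30
}}

```text
time_s: 2.7
eef_pos: [459.4, 94.2, 81.0]
orientation: [[0.895, -0.445, 0.001], [-0.445, -0.895, 0.001], [0.001, -0.001, -1.0]]
wrist_force: [-0.4, 1.0, 5.5]
opening: 0.374
grip_force: 30.0
```

Request:
{"fn": "apply_moves", "kwargs": {
  "steps": [
    [0,0,-3,0,-1],
    [0,0,-7.5,0,-1],
    [1,3.4,-8.5,0,-1],
    [2.4,8,-8.5,0,-1],
    [3.6,12,-8.5,0,-1]
  ]
}}

```text
time_s: 3.32
eef_pos: [436.9, -30.9, 165.2]
orientation: [[0.895, -0.445, -0.0], [-0.445, -0.895, 0.0], [-0.0, 0.0, -1.0]]
wrist_force: [1.2, -0.1, 0.8]
opening: 0.375
grip_force: 30.0
```

Request:
{"fn": "apply_moves", "kwargs": {
  "steps": [
    [1.4,4.6,0,0,-1],
    [2.8,9.2,0,0,-1],
    [4.1,13.9,0,0,-1],
    [4.1,13.9,0,0,-1],
    [4.1,13.9,0,0,-1]
  ]
}}

```text
time_s: 3.95
eef_pos: [412.1, -172.3, 165.0]
orientation: [[0.895, -0.446, -0.001], [-0.446, -0.895, 0.0], [-0.001, 0.0, -1.0]]
wrist_force: [0.0, -0.1, 0.3]
opening: 0.372
grip_force: 30.0
```

```bash
python3 - <<'E'
from h import *
o=sensors.get_obs();print(o["eef_pos"],o["opening"],o["joint_pos"],o["time_s"])
im,K,R,e=cam("wrist")
a=cv2.resize(im,(600,450));t=cv2.resize(cam("scene")[0][150:300,190:340],(450,450))
cv2.imwrite("pics/w2.png",a)
delta([413,-172,60])
E
```

```text
[ 412.11 -172.26  164.96] 0.3722891926398653 [ -2.48   4.83 -15.6   -0.02 -69.6   65.97] 3.95
tool shift cm [ 0.07  0.01 10.52] spin None j6 65.97994508020507 t 4.05
```

View pics/w2.png

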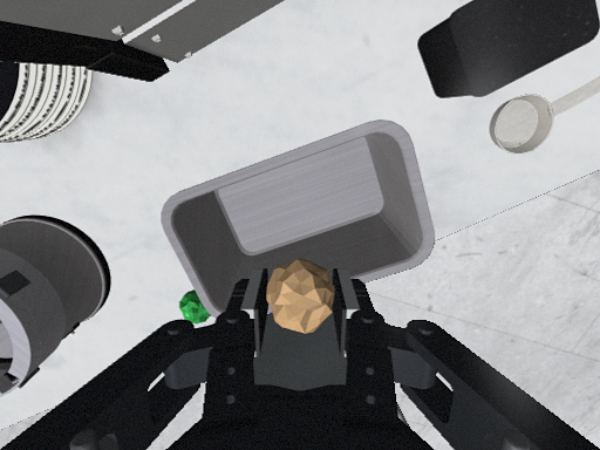

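The wad is held between the pads, above the pan. The pan's rim centre is near pixel (305,226), about 8 mm off along tool x. I lower into the pan and release.

Request:
{"fn": "apply_moves", "kwargs": {
  "steps": [
    [0.6,0.3,3.5,0,-1],
    [0.6,0.3,7.5,0,-1],
    [0.6,0.3,10.5,0,-1],
    [0.6,0.3,10.5,0,-0.3],
    [0.6,0.3,10.5,0,0.2]
  ]
}}

```text
time_s: 4.68
eef_pos: [417.6, -177.4, 61.6]
orientation: [[0.896, -0.444, 0.002], [-0.444, -0.896, -0.001], [0.002, -0.0, -1.0]]
wrist_force: [0.2, 0.1, 0.1]
opening: 0.571
grip_force: 0.0
```

Request:
{"fn": "apply_moves", "kwargs": {
  "steps": [
    [0,0,0,0,0.2],
    [0,0,0,0,0.2],
    [0,0,-5,0,0.2],
    [0,0,-10,0,0.2],
    [0,0,-15.5,0,0.2]
  ]
}}

```text
time_s: 5.3
eef_pos: [416.0, -177.6, 217.2]
orientation: [[0.895, -0.446, 0.0], [-0.446, -0.895, 0.0], [0.0, -0.0, -1.0]]
wrist_force: [2.5, -0.6, -0.4]
opening: 0.6
grip_force: 0.0
```

```bash
python3 - <<'E'
from h import *
o=sensors.get_obs();print(o["eef_pos"],o["opening"],o["time_s"])
im,K,R,e=cam("wrist")
h=cv2.cvtColor(im,cv2.COLOR_BGR2HSV); m=cv2.inRange(h,(8,80,80),(25,255,255))
n,l,s,c=cv2.connectedComponentsWithStats(m); i=1+np.argmax(s[1:,4]); print(s[i],ray(K,R,e,*c[i],18))
delta([412,319,215],38)
E
```

```text
[ 415.96 -177.62  217.24] 0.6001918250185241 5.3
[242 150  25  26 479] [ 417.67 -176.84   18.  ]
tool shift cm [-22.85 -44.31   0.78] spin 25.584567127117538 j6 66.70379664220764 t 5.35
```

The wad is in the pan at about (418,-177). Now I go to the lid.

Request:
{"fn": "apply_moves", "kwargs": {
  "steps": [
    [-2.5,-4.8,0,5,0.5],
    [-5,-9.6,0,10,0.5],
    [-7.5,-14.4,0,15,0.5],
    [-10,-19.2,0,20,0.5],
    [-12.5,-24,0,25.5,0.5]
  ]
}}

```text
time_s: 5.98
eef_pos: [411.2, 94.6, 215.8]
orientation: [[0.614, -0.789, 0.001], [-0.789, -0.614, 0.001], [0.0, -0.002, -1.0]]
wrist_force: [1.5, 0.9, 0.5]
opening: 0.749
grip_force: 0.0
```

```bash
python3 - <<'E'
from h import *
delta([412,319,170],38)
E
```

```text
tool shift cm [-17.66 -13.83   4.6 ] spin -0.13103578427569573 j6 3.4363762327315546 t 5.975
```

Request:
{"fn": "apply_moves", "kwargs": {
  "steps": [
    [-4.5,-3.5,0,0,0.5],
    [-9,-7,0,0,0.5],
    [-13.5,-10.5,2,0,0.5],
    [-17.7,-13.8,4.6,0,0.5],
    [-17.7,-13.8,4.6,0,0.5]
  ]
}}

```text
time_s: 6.6
eef_pos: [409.7, 319.3, 166.5]
orientation: [[0.619, -0.786, -0.003], [-0.786, -0.619, -0.003], [0.0, 0.005, -1.0]]
wrist_force: [0.2, -0.7, 0.4]
opening: 0.751
grip_force: 0.0
```

Request:
{"fn": "apply_moves", "kwargs": {
  "steps": [
    [0,0,0,0,0.5],
    [0,0,0,0,0.5],
    [0,0,0,0,0.5],
    [0,0,0,0,0.5],
    [0,0,0,0,0.5]
  ]
}}

```text
time_s: 7.22
eef_pos: [411.2, 317.1, 169.5]
orientation: [[0.616, -0.788, 0.0], [-0.788, -0.616, 0.0], [-0.0, -0.0, -1.0]]
wrist_force: [-0.6, 0.2, 0.0]
opening: 0.75
grip_force: 0.0
```

```bash
python3 - <<'E'
from h import *
import pickle
o=sensors.get_obs();print(o["eef_pos"],o["opening"],o["joint_pos"],o["time_s"])
im,K,R,e=cam("wrist"); pickle.dump((im,K,R,e),open("w3.pkl","wb"))
im2=cv2.convertScaleAbs(im,alpha=2.2,beta=10)
cv2.imwrite("pics/w3.png",cv2.resize(im2,(800,600),interpolation=cv2.INTER_CUBIC))
E
```

```text
[411.18 317.11 169.5 ] 0.7496518827486082 [ 54.94  12.72  -5.38  -0.   -71.88 -16.92] 7.225
```

View pics/w3.png

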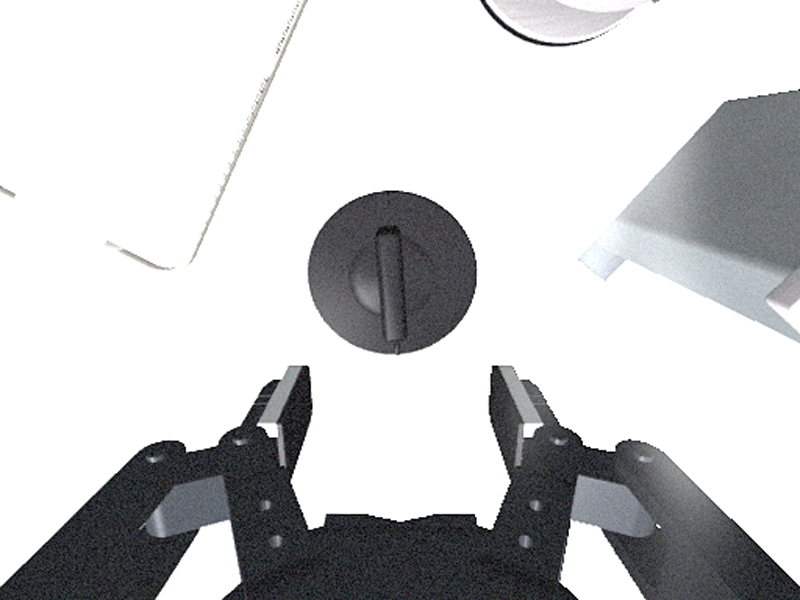

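The lid's flange spans 308–477 by 190–354. The bar's top runs from (388,228) to (396,338), and the pips are near (388,196) and (397,349).

```bash
python3 - <<'E'
from h import *
import pickle
im,K,R,e=pickle.load(open("w3.pkl","rb"))
f=lambda u,v,z:ray(K,R,e,u/1.5625,v/1.5625,z)
m=(cv2.cvtColor(im,cv2.COLOR_BGR2GRAY)<75).astype(np.uint8)
n,l,s,c=cv2.connectedComponentsWithStats(m); i=l[174,232]; print(s[i])
cs,_=cv2.findContours((l==i).astype(np.uint8),cv2.RETR_EXTERNAL,cv2.CHAIN_APPROX_NONE)
p=np.array([ray(K,R,e,*q[0],27)[:2] for q in cs[0]],np.float32)
(x,y),r=cv2.minEnclosingCircle(p); print("lid circ",x,y,r); print("ellipse",cv2.fitEllipse(p))
for n_,a,b in (("bar",f(388,228,55),f(396,338,55)),("pips",f(388,196,28),f(397,349,28))):
    d=a-b; print(n_,a,b,(a+b)/2,np.degrees(np.arctan2(d[1],d[0])))
E
```

```text
[ 197  122  108  105 8905]
lid circ 414.3261413574219 321.1636047363281 58.47349166870117
ellipse ((414.3553161621094, 321.1761169433594), (115.27909088134766, 115.94039154052734), 42.90269088745117)
bar [439.39 291.65  55.  ] [391.46 345.46  55.  ] [415.42 318.56  55.  ] -48.30794558338634
pips [449.72 279.34  28.  ] [378.18 361.7   28.  ] [413.95 320.52  28.  ] -49.0201519007634
```

```bash
python3 - <<'E'
from h import *
delta([414.5,320.8,31],41.2)
E
```

```text
tool shift cm [-0.08 -0.48 13.84] spin -3.1732128730082536 j6 -16.919529501503597 t 7.275
```

Request:
{"fn": "apply_moves", "kwargs": {
  "steps": [
    [-0.1,-0.5,3.5,-3.2,0.3],
    [-0.1,-0.5,8,-3.2,0.2],
    [-0.1,-0.5,12,-3.2,0.2],
    [-0.1,-0.5,13.8,-3.2,0.2],
    [-0.1,-0.5,13.8,-3.2,0.0]
  ],
  "grip_force": 80
}}

```text
time_s: 7.9
eef_pos: [413.7, 320.3, 30.0]
orientation: [[0.659, -0.752, -0.002], [-0.752, -0.659, -0.003], [0.001, 0.003, -1.0]]
wrist_force: [0.0, 0.1, -0.3]
opening: 0.506
grip_force: 0.0
```

Request:
{"fn": "apply_moves", "kwargs": {
  "steps": [
    [0,0,0,0,-0.4],
    [0,0,0,0,-0.7],
    [0,0,0,0,-1],
    [0,0,0,0,-1],
    [0,0,0,0,-1]
  ],
  "grip_force": 80
}}

```text
time_s: 8.52
eef_pos: [415.2, 322.0, 32.8]
orientation: [[0.66, -0.752, 0.002], [-0.752, -0.66, 0.002], [-0.0, -0.003, -1.0]]
wrist_force: [-1.6, -0.7, 6.7]
opening: 0.167
grip_force: 78.8
```

Request:
{"fn": "apply_moves", "kwargs": {
  "steps": [
    [0,0,-2,0,-1],
    [0,0,-6,0,-1],
    [0,0,-11,0,-1],
    [0,0,-14,0,-1],
    [0,0,-14,0,-1]
  ]
}}

```text
time_s: 9.15
eef_pos: [415.3, 322.3, 174.0]
orientation: [[0.659, -0.752, 0.003], [-0.752, -0.659, 0.005], [-0.001, -0.006, -1.0]]
wrist_force: [0.3, -0.1, -2.5]
opening: 0.173
grip_force: 78.5
```

```bash
python3 - <<'E'
from h import *
import pickle
from scipy.optimize import minimize
im,K,R,e=pickle.load(open("w1.pkl","rb"))
g=cv2.GaussianBlur(cv2.cvtColor(im,cv2.COLOR_BGR2GRAY),(0,0),0.8).astype(np.float32)
t=np.radians(np.arange(0,360,2))
def samp(c,r,z):
    P=np.array([proj(K,R,e,[c[0]+r*np.cos(a),c[1]+r*np.sin(a),z]) for a in t]).astype(np.float32)
    return cv2.remap(g,P[:,0].reshape(-1,1),P[:,1].reshape(-1,1),cv2.INTER_LINEAR).ravel()
# radial profiles from trial centre; find strongest edges near r 48 and 60.5
c0=np.array([460.,93.5])
for lo,hi in ((43,53),(55,66)):
    c=c0.copy()
    for it in range(4):
        rs=np.arange(lo,hi,.5); A=np.array([samp(c,r,110) for r in rs]); G=np.abs(np.diff(A,axis=0)); k=G.argmax(0); w=G.max(0)>8
        r=rs[k]+.25
        for _ in range(3):
            M=np.c_[np.ones(w.sum()),np.cos(t[w]),np.sin(t[w])]; q=np.linalg.lstsq(M,r[w],rcond=None)[0]; res=np.abs(M@q-r[w]); idx=np.where(w)[0]; w[idx[res>1.5]]=False
        c=c+q[1:]
    print(c,q[0],w.sum())
# notches: brightness on circle r=53 vs angle
A=samp(c0,53,110); B=np.mean([samp(c0,r,110) for r in (51,53,55)],0)
d=np.arange(0,360,2)
print([(int(a),int(b)) for a,b in zip(d,B) if b<115])
o=sensors.get_obs();print(o["eef_pos"],o["opening"],o["wrist_force"],o["ft_torque"])
E
```

```text
[460.58  94.34] 47.8109452446625 103
[460.36  94.36] 60.39414116468376 76
[(2, 80), (4, 59), (6, 56), (8, 51), (10, 46), (12, 44), (14, 41), (16, 38), (18, 36), (20, 40), (22, 67), (180, 110), (182, 85), (184, 89), (186, 93), (188, 94), (190, 95), (192, 97), (194, 94), (196, 101), (198, 105), (200, 101)]
[415.27 322.26 173.96] 0.1725543054637217 [ 0.26 -0.12 -2.52] [-0.01 -0.01  0.01]
```

Request:
{"fn": "apply_moves", "kwargs": {
  "steps": [
    [4,2.3,0,-10,-1],
    [8,4.6,0,-20,-1],
    [12,6.9,0,-30,-1],
    [16,9.2,0,-40,-1],
    [20.1,11.6,0,-50,-1]
  ]
}}

```text
time_s: 9.78
eef_pos: [458.8, 92.0, 169.9]
orientation: [[1.0, 0.028, -0.002], [0.028, -1.0, -0.0], [-0.002, 0.0, -1.0]]
wrist_force: [0.5, 0.7, -1.2]
opening: 0.166
grip_force: 78.4
```

Request:
{"fn": "apply_moves", "kwargs": {
  "steps": [
    [0,0,0,-10.3,-1],
    [0,0,0,-10.3,-1],
    [0,0,0,-10.3,-1],
    [0,0,0,-10.3,-1],
    [0,0,0,-10.3,-1]
  ]
}}

```text
time_s: 10.4
eef_pos: [459.6, 94.0, 171.2]
orientation: [[0.98, 0.2, -0.0], [0.2, -0.98, 0.0], [-0.0, -0.0, -1.0]]
wrist_force: [0.2, -0.5, -1.7]
opening: 0.172
grip_force: 78.7
```

```bash
python3 - <<'E'
from h import *
o=sensors.get_obs();print(o["eef_pos"],o["opening"],o["wrist_force"],o["joint_pos"])
delta([460.5,94.3,145],101.8)
im=cam("wrist")[0]
im2=cv2.convertScaleAbs(im,alpha=1.6,beta=10)
cv2.imwrite("pics/w4.png",cv2.resize(im2,(800,600),interpolation=cv2.INTER_CUBIC))
E
```

```text
[459.6   94.01 171.2 ] 0.17199303055327006 [ 0.2  -0.47 -1.7 ] [ 30.77   7.11 -12.06  -0.01 -70.84  70.76]
tool shift cm [ 0.09 -0.01  2.62] spin -0.26985185756780083 j6 70.75937489940559 t 10.4
```

View pics/w4.png

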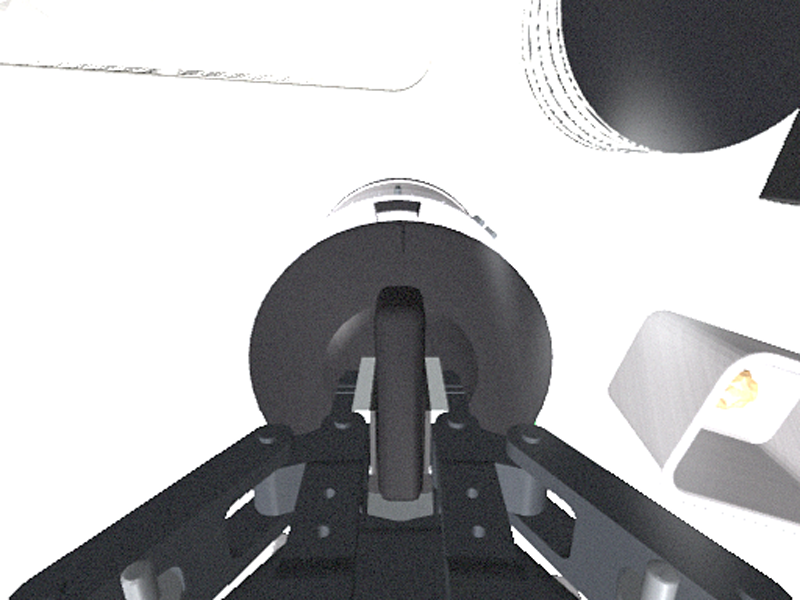

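This view shows the lid flange spanning x 250–551 (centre about 400.5), the pip near (403,235), the far notch at (397,210) with its rib at (397,188), and the wad visible in the pan at (740,388). I'll compare lid and notch within this one picture.

```bash
python3 - <<'E'
from h import *
o=sensors.get_obs()
im,K,R,e=cam("wrist"); p=np.array(o["eef_pos"]);Ro=np.array(o["orientation"])
g=cv2.cvtColor(im,cv2.COLOR_BGR2GRAY)
f=lambda u,v,z:Ro.T@(ray(K,R,e,u,v,z)-p)
zf=p[2]-32+28  # flange top
# flange silhouette: edges, upper arc (rows 140..270 of 384)
pts=[]
for v in range(150,262,2):
    row=g[v].astype(int); w=np.where(row<60)[0]; w=w[(w>140)&(w<380)]
    if len(w): pts+= [f(w.min()-.5,v,zf)[:2],f(w.max()+.5,v,zf)[:2]]
P=np.array(pts)
from scipy.optimize import least_squares
s=least_squares(lambda q:np.hypot(P[:,0]-q[0],P[:,1]-q[1])-q[2],[0,0,59],loss="soft_l1",f_scale=.5); print("lid centre tool xy",s.x,"resid",np.abs(s.fun).mean())
# pip: darkest column near (403,235)/1.5625
for v in range(145,162,2):
    r=g[v,250:268].astype(float); print(v,250+r.argmin(),r.min(),np.median(r))
# notch: dark span per row
for v in range(124,144,2):
    r=g[v,225:285]; w=225+np.where(r<r.max()*.62)[0]; print(v,w.min() if len(w) else None,w.max() if len(w) else None,len(w), f((w.min()+w.max())/2,v,110)[:2] if len(w) else '')
cv2.imwrite("pics/c4.png",cv2.resize(g[110:240,200:310],None,fx=5,fy=4.6,interpolation=cv2.INTER_CUBIC)*1)
E
```

```text
lid centre tool xy [ 0.8   1.02 57.29] resid 0.19680209542224267
145 258 23.0 35.5
147 258 20.0 35.5
149 258 22.0 37.0
151 257 19.0 35.0
153 258 27.0 37.0
155 257 16.0 35.5
157 258 15.0 37.0
159 251 29.0 37.0
161 257 24.0 37.0
124 244 282 28 [61.76  6.17]
126 225 284 29 [60.34  0.03]
128 225 284 31 [58.91  0.03]
130 239 284 32 [57.48  5.12]
132 239 268 30 [56.04 -0.71]
134 240 268 29 [54.6  -0.35]
136 240 267 5 [53.15 -0.71]
138 266 267 2 [51.69  8.83]
140 241 241 1 [50.22 -9.92]
142 238 272 35 [48.75  0.38]
```

View pics/c4.png

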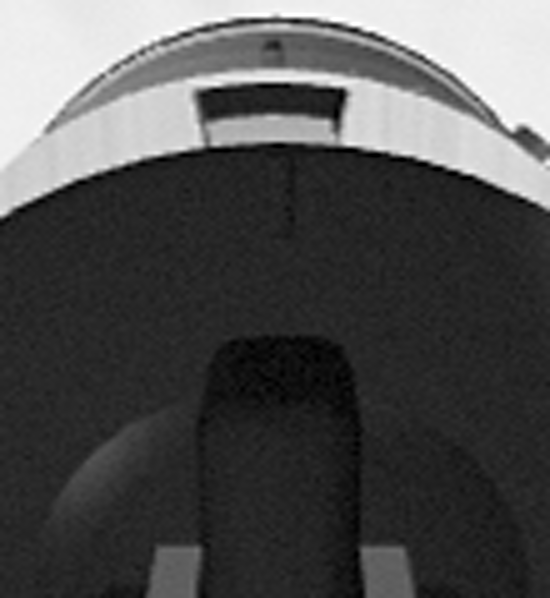

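The crop puts the notch's outer edge at row 85, x 197–349, and the pip at x≈291. The lid centre therefore sits about 1 mm to +tool y of the notch line, and the yaw agrees to about 0.5°. I shift −y by 0.9 mm and descend.

Request:
{"fn": "apply_moves", "kwargs": {
  "steps": [
    [0.03,-0.09,1,-0.3,-1],
    [0.03,-0.09,2.2,-0.3,-1],
    [0.03,-0.09,3,-0.3,-1],
    [0.03,-0.09,3.4,-0.3,-1],
    [0.03,-0.09,3.6,-0.3,-1]
  ]
}}

```text
time_s: 11.12
eef_pos: [459.8, 94.4, 135.0]
orientation: [[0.979, 0.205, -0.0], [0.205, -0.979, -0.0], [-0.0, 0.0, -1.0]]
wrist_force: [0.1, -0.1, -1.1]
opening: 0.172
grip_force: 78.7
```

Request:
{"fn": "apply_moves", "kwargs": {
  "steps": [
    [0,0,0.2,0,-1],
    [0,0,0.4,0,-1],
    [0,0,0.6,0,-1],
    [0,0,0.8,0,-1],
    [0,0,0.8,0,-1]
  ]
}}

```text
time_s: 11.75
eef_pos: [460.0, 94.6, 127.3]
orientation: [[0.979, 0.205, 0.0], [0.205, -0.979, 0.0], [0.001, -0.0, -1.0]]
wrist_force: [1.1, 0.1, -2.4]
opening: 0.172
grip_force: 78.7
```

Request:
{"fn": "apply_moves", "kwargs": {
  "steps": [
    [0,0,0.2,0,-1],
    [0,0,0.4,0,-1],
    [0,0,0.6,0,-1],
    [0,0,0.7,0,-1],
    [0,0,0.7,0,-1]
  ]
}}

```text
time_s: 12.38
eef_pos: [460.1, 94.7, 120.8]
orientation: [[0.979, 0.205, 0.001], [0.205, -0.979, 0.0], [0.001, -0.0, -1.0]]
wrist_force: [-0.3, 0.5, 3.5]
opening: 0.166
grip_force: 79.4
```

Request:
{"fn": "apply_moves", "kwargs": {
  "steps": [
    [0,0,0.1,0,-1],
    [0,0,0.15,0,-1],
    [0,0,0.15,0,-1],
    [0,0,0.15,0,-1],
    [0,0,0.15,0,-1]
  ]
}}

```text
time_s: 13.0
eef_pos: [460.2, 94.7, 120.8]
orientation: [[0.979, 0.206, 0.002], [0.206, -0.979, 0.0], [0.002, -0.0, -1.0]]
wrist_force: [-5.5, 1.0, 14.8]
opening: 0.17
grip_force: 81.1
```

```bash
python3 - <<'E'
from h import *
o=sensors.get_obs();print(o["eef_pos"],o["wrist_force"],o["ft_torque"],o["joint_pos"])
R=np.array(o["orientation"]);print("toolx yaw",np.degrees(np.arctan2(R[1,0],R[0,0])))
im=cam("scene")[0][145:240,170:280]
cv2.imwrite("pics/s5.png",cv2.resize(im,None,fx=6,fy=6,interpolation=cv2.INTER_CUBIC))
E
```

```text
[460.18  94.67 120.78] [-5.45  1.03 14.81] [ 0.38  1.95 -0.01] [ 30.84   9.33 -17.23   0.04 -63.33  71.02]
toolx yaw 11.873457770980886
```

View pics/s5.png

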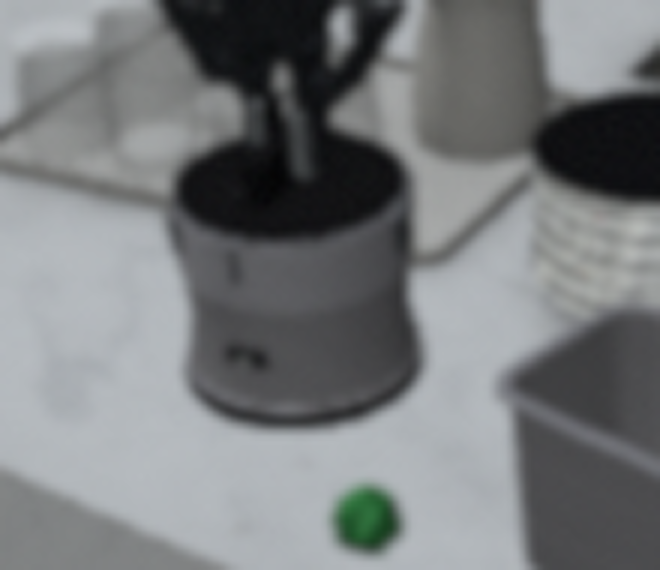

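The scene crop shows the lid's flange flat on the collar all round, with the collar's put-in rib at (235,265). Now I turn it clockwise.

Request:
{"fn": "apply_moves", "kwargs": {
  "steps": [
    [0,0,-0.08,4,-1],
    [0,0,-0.08,10,-1],
    [0,0,-0.08,17,-1],
    [0,0,-0.08,24,-1],
    [0,0,-0.08,30,-1]
  ],
  "grip_force": 110
}}

```text
time_s: 13.68
eef_pos: [460.6, 94.9, 120.9]
orientation: [[0.95, -0.314, 0.002], [-0.314, -0.95, 0.0], [0.002, -0.001, -1.0]]
wrist_force: [-1.3, 1.0, 8.5]
opening: 0.161
grip_force: 108.2
```

Request:
{"fn": "apply_moves", "kwargs": {
  "steps": [
    [0,0,0,4,-1],
    [0,0,0,8,-1],
    [0,0,0,11,-1],
    [0,0,0,14,-1],
    [0,0,0,14,-1]
  ]
}}

```text
time_s: 14.3
eef_pos: [460.6, 94.8, 120.9]
orientation: [[0.847, -0.532, 0.002], [-0.532, -0.847, 0.0], [0.002, -0.002, -1.0]]
wrist_force: [-1.2, 1.4, 6.9]
opening: 0.162
grip_force: 108.1
```

Request:
{"fn": "apply_moves", "kwargs": {
  "steps": [
    [0,0,0,0,-1],
    [0,0,0,0,-1],
    [0,0,0,0,-1],
    [0,0,0,0,-1],
    [0,0,0,0,-1]
  ]
}}

```text
time_s: 14.92
eef_pos: [460.6, 94.8, 120.9]
orientation: [[0.847, -0.532, 0.002], [-0.532, -0.847, 0.001], [0.002, -0.002, -1.0]]
wrist_force: [-0.9, 1.6, 8.7]
opening: 0.164
grip_force: 108.2
```

```bash
python3 - <<'E'
from h import *
import pickle
o=sensors.get_obs();print(o["eef_pos"],o["wrist_force"],o["ft_torque"],o["joint_pos"],o["time_s"])
R=np.array(o["orientation"]);print("toolx yaw",np.degrees(np.arctan2(R[1,0],R[0,0])))
im,K,Rc,e=cam("wrist"); pickle.dump((im,K,Rc,e),open("w5.pkl","wb"))
g=cv2.convertScaleAbs(im,alpha=1.8,beta=15)
C=np.array([460.5,94.5])
for a in (12,-33,-78):
    print(a,[proj(K,Rc,e,[*(C+r*np.array([np.cos(np.radians(a)),np.sin(np.radians(a))])),z]) for r,z in ((50,116),(61,100))])
cv2.imwrite("pics/w5.png",cv2.resize(g[90:290,140:380],None,fx=3.3,fy=3,interpolation=cv2.INTER_CUBIC))
E
```

```text
[460.56  94.8  120.9 ] [-0.94  1.61  8.65] [0.36 0.5  0.16] [ 30.83   9.35 -17.19   0.05 -63.33  27.03] 14.925
toolx yaw -32.11565259646337
12 [array([192.86, 181.97]), array([185.05, 161.69])]
-33 [array([256.49, 157.2 ]), array([256.77, 132.99])]
-78 [array([319.16, 183.91]), array([327.36, 163.91])]
```

View pics/w5.png

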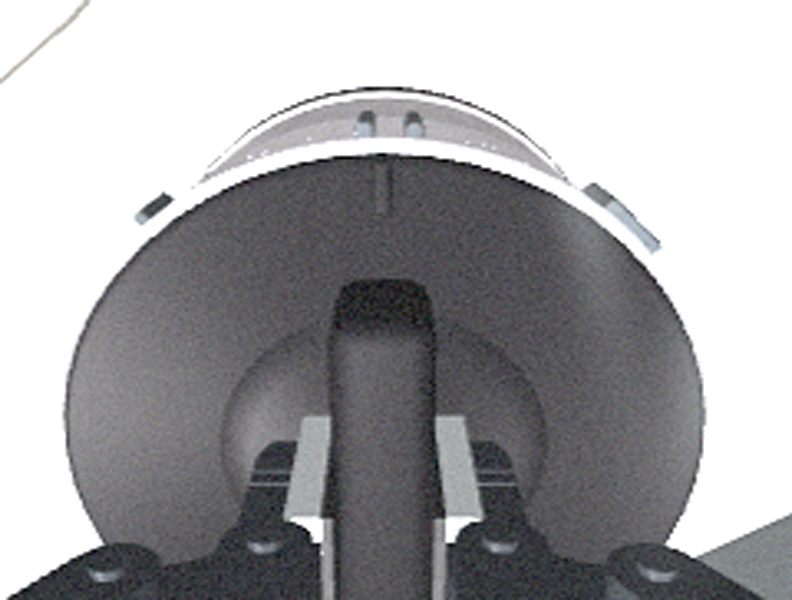

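The pip at x≈383 falls just short of the pulse ribs (366 and 413, middle 389.5), by about 1°. The wrist moment of 0.16 N m matches the spring at pulse. I add 1°.

Request:
{"fn": "apply_moves", "kwargs": {
  "steps": [
    [0,0,0,0.6,-1],
    [0,0,0,1.1,-1],
    [0,0,0,1.1,-1],
    [0,0,0,1.1,-1],
    [0,0,0,1.1,-1]
  ]
}}

```text
time_s: 15.6
eef_pos: [460.6, 94.8, 120.9]
orientation: [[0.837, -0.547, 0.002], [-0.547, -0.837, 0.0], [0.002, -0.002, -1.0]]
wrist_force: [-0.3, 1.3, 8.9]
opening: 0.159
grip_force: 108.2
```

```bash
python3 - <<'E'
from h import *
from station import workorder
o=sensors.get_obs();R=np.array(o["orientation"])
print(o["eef_pos"],o["wrist_force"],o["ft_torque"],o["time_s"],np.degrees(np.arctan2(R[1,0],R[0,0])))
im,K,Rc,e=cam("wrist"); g=cv2.cvtColor(im,cv2.COLOR_BGR2GRAY)
print("pip",[252+int(g[v,252:262].argmin()) for v in range(146,160,2)])
if abs(o["eef_pos"][2]-120.9)<1 and o["grip_force"]>90: print(workorder.close_job())
E
```

```text
[460.57  94.81 120.89] [-0.33  1.33  8.87] [0.42 0.57 0.37] 15.6 -33.185992619274465
pip [252, 257, 257, 257, 257, 257, 257]
the job is handed in; nothing more can be done
None
```

The wad is in the waste pan, and the lid is seated flat and held gripped at the pulse mark (lined up to about 1° by camera, not clicked into lock). I handed the job in at about 15.6 s; no verdict came back, and I didn't re-check the tin, scoop and glasses afterwards, though I went nowhere near them.

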